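Set the multimeter to continuity test

ROBOT

A 7-joint arm with a two-finger parallel gripper is mounted at the origin on the work surface. World frame = base frame: x ahead of the robot, y to its left, z up, the work surface at z = 0. Lengths are in m, angles in degrees, forces in N, time in s.
With the tool pointing down it reaches from about 0.425 to 0.875 m from the base axis. Payload 4.7 kg.
Tool frame: the origin (TCP) lies midway between the tips of the shut fingers; the grasp point (between the pads) lies 19 mm behind it; z points along the fingers, y is the direction in which the jaws open and shut (so a half turn about z gives the same grasp; the last joint's range is limited). The gripper opens to 87 mm and grips with 3 to 60 N. Pads are 19 mm wide; open, the fingers measure 117 mm over their backs; the gripper's body (75 mm by 190 mm) begins 51 mm behind the grasp point.
Start: joints at [67.328, 18.392, -4.016, 83.108, 1.295, 78.541, -3.26], TCP at [0.259, -0.596, 0.223] pointing down, gripper open.
Joint ranges: [-163.93, 163.93], [-17.29, 119.83], [-79.2, 71.16], [3.27, 140.29], [-89.18, 269.18], [5.43, 117.66], [-154.24, 154.24]. Speed limits (degrees/s): [147.25, 147.25, 180, 180, 180, 180, 180].

INTERFACE

Orientations are given as [roll, pitch, yaw] about the fixed x, y, z axes, in that order (R = Rz(yaw) Ry(pitch) Rx(roll)).
In Python, from cell import env gives the robot as it stands. The module is installed in compiled form; this text tells all that it offers.
- The arm moves only by the tool servo_tool, never from a script. Its argument "plan" is a list of rows, each a list of 3 entries, a list of its own where there are three numbers: the opening, from 0 (shut) to 1 (fully open), then the shift along the tool's x, y, z in cm, then the turn, a rotation vector about the tool's x, y, z in degrees. A call has 1 to 20 rows; each row shifts and turns the pose as measured when the row begins, along the tool's axes as they then stand; what a row does not reach is not made up. A row lasts 1/12 s, in which the tool goes at most 41.7 mm and 7.16 degrees, less where a joint would pass 70% of its speed; a pose out of reach is approached as far as the arm can. A call is refused whole if a number of a shift passes 4.17 or a number of a turn 7.16, either way. A call with a gripper value outside its range is refused whole. The fingers move at their own pace and stop on an object; "force" is the grip in N (left out, the last holds). Time passes only in rows, so rows that do not move let the fingers close. It gives the time, the measured TCP pose, the force and the opening at its end, in the units of the state.
- env.get_obs(): the state, without advancing time (a new reading comes with each control period).
- env.read_camera(name): name is "side" or "top"; returns a dict with "image" (400x640x3 uint8, blue, green, red), "fx", "fy", "cx", "cy" (pixels), "rvec" (rotation vector, rad) and "tvec" (3), from world to camera coordinates, as OpenCV has them. Camera axes: x right, y down, z forward; pixel columns grow to the right and rows downward; lengths in m; the calibration is good to about 2 mm. A picture is of the moment at which its call begins. There is no depth.
- env.sign_off(): hands the job in, once; it reports no verdict.
The state is a dict: "time_s": time; "qpos": joint angles; "joint_velocities": joint speeds; "effort": joint torques, N m; "tool_pos": TCP position; "tool_rot": TCP orientation; "force": force on the tool from outside, world axes, zero at the start; "wrist_torque": the same for the moment, N m; "grip_width": finger opening in m.
Only numpy, scipy, OpenCV 4.12 (cv2) and the standard library are available. Lean on these libraries where they do the work, as an engineer would, in place of code of your own. Each camera call takes 0.05 s, during which the arm holds its last target. There are 200 camera calls.

TASK

Get the multimeter on the repair desk ready for a continuity test: with a fingertip against one side of the selector's bar, push it round clockwise, counting the clicks, until it has clicked home on the diode mark (the sixth mark, counting the off mark as the first: five clicks from off), and do not let it run on to the marks beyond. Then press the middle one of the three keys below the screen with a fingertip, and only that key, to switch from diode to continuity, and take the hand away. Push lightly: do not pinch the bar, lift the meter or shove it out of its place, and leave the tape, the drive and the screwdriver alone.

Things in the scene. Friction and masses are not known exactly. Their poses are not given: they have to be found in the camera images.
- meter: handheld multimeter, loose, on its back on rubber feet, 205 (its x) x 98 (its y) x 42 mm high, about 0.6 kg; a side push over about 5 N may slide it. Origin: centre of its underside; x to the screen end, y to the reader's left. Flat black face at z = 42 mm; flush screen at x = +67, row of keys at x = +29, selector axis at x = -26, y = 0, flush sockets at x = -84 mm
- selector (a joint): angle of the rotary selector, rad, growing clockwise from above. Eight clicks 30 deg (0.524) apart: 0 off (stop), then AC, DC, small DC, resistance, 2.618 = diode / continuity (wanted), 3.142 capacitance, 3.665 current (stop). Starts on off or one of the next two. A spring pulls it into the nearest click from up to 14 deg off; 0.04 N m (about 2 N near the bar's end) pushes it over
- selector_axis (a point): on the turning axis, at the top of the selector's bar, 58 mm above the desk; turns with it: x along the bar to its nose, z up. At angle q the nose points (105 deg - q) anticlockwise of the meter's x. The selector is a disc 54 mm across, top 46 mm above the desk, with an upright bar on it, 46 to 58 mm above the desk, 9 mm wide, from 26 mm behind the axis to 22 mm ahead, then the nose
- selector_nose (a point): top of the nose, the pointing tip of the bar: 5 mm wide, 22 to 27 mm ahead of the axis (this point at 27), 58 mm above the desk; a white line on top runs to it. The white marks on the face lie 29 to 43 mm from the axis, one per click; the diode mark lies 45 deg to the right of the direction from axis to screen
- key_middle (a joint): travel of the middle key, m: 0 up, 0.0035 fully down; counts as pressed beyond 0.002. Springs back; about 1.3 N to start, 4 N fully down
- key_middle_top (a point): centre of the top of the middle key, a grey key 9 mm (meter x) by 14 mm (meter y), standing 5 mm proud of the face (top 47 mm above the desk), at x = +29 mm, y = 0 of the meter; 55 mm from the selector axis
- key_left (a joint): travel of the left key, like the middle one, 28 mm to its left (meter +y); not to be pressed
- key_right (a joint): travel of the right key, 28 mm to the right of the middle one; not to be pressed
- tape: black roll of insulating tape lying flat, 60 mm across, 19 mm high, beside the meter; origin at the centre of its underside; leave alone
- drive: 2.5-inch disk drive, aluminium slab 100 x 70 x 9.5 mm, lying flat beside the meter; origin at the centre of its underside; leave alone
- screwdriver: screwdriver 160 mm long lying beyond the screen end of the meter, along its own x; origin at the centre of its underside; leave alone
Not all that is in view belongs to the job. Several things have the shape of the meter; the one meant has the colours described above.

How it is judged:
By the outcome, as a careful person would: the job done as asked, in the order asked, and still so for the second after the job is handed in, with the robot touching nothing.
It also fails if it takes over 45 s, if anything falls off the work surface, if the arm or the gripper's body presses on something with over 40 N, if the wrist force passes 120 N, or if a joint passes its speed limit or range.

## Working session

There is one attempt and no reset: what is moved stays moved. The work goes in short steps, Python scripts to look and compute and a tool call to move; the robot and the scene stay as the last step left them, time stands still between calls to the robot, and variables do not carry over. Pictures are saved under pics/ and viewed, about 8 in all and at most 12, crops included, and the job is handed in when it is done.

Besides the shell and the picture viewer there is one more tool, called after ">>>" in YAML: its name, and indented under it one key for each argument. servo_tool: Moves the arm, as the interface text tells. Its arguments: {"type":"object","properties":{"plan":{"type":"array"},"force":{"type":"number"}},"required":["plan"]}

```bash
mkdir -p pics
cat > h.py <<'E'
import cv2, numpy as np
from cell import env
def cam(n):
    c=env.read_camera(n); c['R']=cv2.Rodrigues(np.array(c['rvec'],float))[0]; c['t']=np.array(c['tvec'],float).ravel(); return c
def ray(c,u,v,z):
    d=c['R'].T@np.array([(u-c['cx'])/c['fx'],(v-c['cy'])/c['fy'],1]); o=-c['R'].T@c['t']
    return o+d*(z-o[2])/d[2]
def proj(c,p):
    q=c['R']@np.array(p,float)+c['t']; return np.array([c['fx']*q[0]/q[2]+c['cx'],c['fy']*q[1]/q[2]+c['cy']])
E
python3 - <<'E'
from h import *
for n in('top','side'):
    c=cam(n); cv2.imwrite(f'pics/{n}0.png',c['image']); print(n,-c['R'].T@c['t'],c['fx'],c['R'].round(2).tolist())
print(env.get_obs())
E
```

```text
top [0.45068759 0.06324878 1.04416574] 429.92346100951187 [[0.02, -1.0, -0.03], [-1.0, -0.01, -0.08], [0.08, 0.03, -1.0]]
side [0.13438948 0.8038485  0.76012883] 436.6474419298431 [[-0.88, -0.47, -0.02], [-0.3, 0.58, -0.76], [0.37, -0.66, -0.65]]
{'time_s': 0.1, 'qpos': array([67.326626  , 18.43678193, -4.0141854 , 83.16782899,  1.29559947,
       78.54209172, -3.25827353]), 'joint_velocities': array([ 0.00510512, -0.09963371,  0.01251629, -0.2386223 ,  0.04824431,
       -0.04343565, -0.07714247]), 'effort': array([-4.43778554e-04, -4.92571199e+01, -4.05694647e-01, -3.13398707e+01,
       -6.41146721e-02,  3.95422324e-02,  5.47267950e-05]), 'tool_pos': array([ 0.25872852, -0.59573967,  0.22154912]), 'tool_rot': array([-1.79898559e+02,  6.50851291e-03,  2.34835413e+01]), 'force': array([-0.70056368, -0.31111487,  0.21742337]), 'wrist_torque': array([-0.00765223, -0.01151513, -0.01214237]), 'grip_width': 0.08731542224676031}
```

View pics/top0.png

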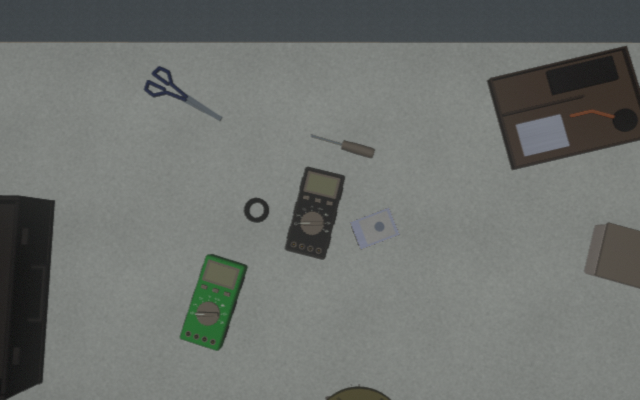

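View pics/side0.png

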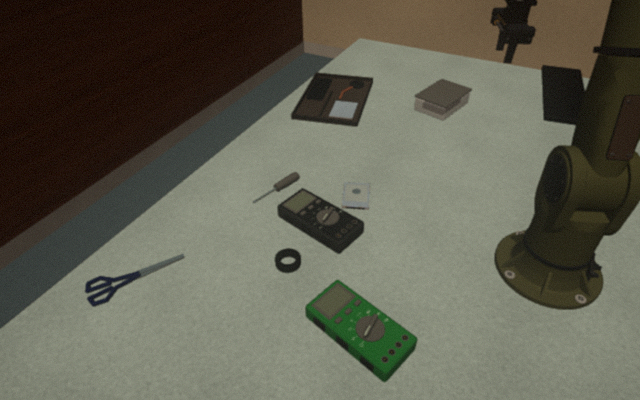

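Two meter shapes show: black at top (315,213) / side (320,218), and green at top (213,302) / side (360,328). Black face, grey keys, and the tape, drive and screwdriver around it fit the black one. I'll confirm that in one enlarged crop.

Run:
```python
from h import *
c=cam('top'); im=np.mean([cam('top')['image'].astype(float) for _ in range(4)],0)
np.save('top.npy',im)
a=cv2.resize(np.clip(im[160:265,275:355]*2,0,255).astype('uint8'),None,fx=5.5,fy=5.5,interpolation=cv2.INTER_CUBIC)
s=cam('side')
b=cv2.resize(np.clip(s['image'][185:255,275:367].astype(float)*2,0,255).astype('uint8'),(355,270),interpolation=cv2.INTER_CUBIC)
o=np.zeros((578,800,3),'uint8'); o[:a.shape[0],:a.shape[1]]=a; o[:270,445:]=b
cv2.imwrite('pics/crop1.png',o)
# meter body
m=(im.max(2)<75).astype('uint8'); m[:, :280]=0;m[:,350:]=0;m[:160]=0;m[265:]=0
m=cv2.morphologyEx(m,cv2.MORPH_CLOSE,np.ones((9,9)))
k=max(cv2.findContours(m,0,1)[0],key=cv2.contourArea)
print(cv2.contourArea(k),cv2.minAreaRect(k))
P=np.array([ray(c,*p,0.042)[:2] for p in k[:,0].astype(float)]).astype('float32')
r=cv2.minAreaRect(P);print(r,cv2.boxPoints(r))
```

```text
3453.5 ((314.7647399902344, 212.44119262695312), (42.44373321533203, 86.34268188476562), 14.03624439239502)
((0.5135442018508911, 0.10873225331306458), (0.09900140762329102, 0.20215961337089539), 76.70841217041016) [[0.4037915  0.08379649]
 [0.6005358  0.0373186 ]
 [0.6232969  0.13366802]
 [0.4265526  0.1801459 ]]
```

View pics/crop1.png

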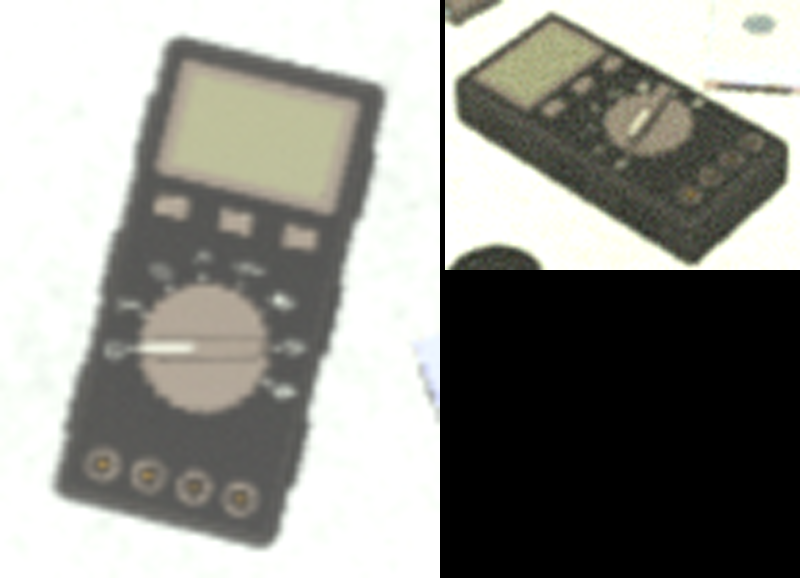

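Confirmed: the black meter has black face, grey keys, and its nose is on the off mark (crop 115,348). There are eight marks, and the sixth is at crop (283,300). The next step is to measure the axis, key and yaw precisely in both views.

```bash
cat >> h.py <<'E'
def blobs(im,box,lo=0):
    x0,y0,x1,y1=box; a=cv2.resize(im[y0:y1,x0:x1].astype('float32'),None,fx=4,fy=4,interpolation=cv2.INTER_CUBIC)
    g=cv2.GaussianBlur(a,(0,0),2).mean(2); m=(g>lo).astype('uint8')
    out=[]
    for k in cv2.findContours(m,0,1)[0]:
        A=cv2.contourArea(k)
        if A<40: continue
        M=cv2.moments(k); (ex,ey),_,_=cv2.minAreaRect(k)
        f=lambda x,y:((x+.5)/4-.5+x0,(y+.5)/4-.5+y0)
        out.append((A/16,f(M['m10']/M['m00'],M['m01']/M['m00']),f(ex,ey)))
    return out
def tri(c1,p1,c2,p2):
    P=lambda c:np.array([[c['fx'],0,c['cx']],[0,c['fy'],c['cy']],[0,0,1]])@np.c_[c['R'],c['t']]
    X=cv2.triangulatePoints(P(c1),P(c2),np.array(p1,float),np.array(p2,float)).ravel(); return X[:3]/X[3]
E
python3 - <<'E'
from h import *
c=cam('top');s=cam('side');im=np.load('top.npy')
sim=np.mean([cam('side')['image'].astype(float) for _ in range(4)],0)
print(im[223,318],im[230,310],im[240,300],im[200,318])
for n,i,b in(('top',im,(290,192,342,244)),('side',sim,(295,195,352,235))):
    for o in blobs(i,b,60 if n=='top' else 62):
        if o[0]>5: print(n,np.round(o[0],1),np.round(o[1],1),np.round(o[2],1),(ray(c if n=='top' else s,*o[1],.0465)*1000).round(1), (ray(c if n=='top' else s,*o[2],.0465)*1000).round(1))
E
```

```text
[75.25 83.25 88.75] [77.   84.   90.25] [43.  44.5 45. ] [76.  83.5 88.5]
top 7.4 [327.7 222.7] [327.3 222.6] [489.3  78.3  46.5] [489.5  79.2  46.5]
top 9.0 [325.8 214.3] [325.8 214.4] [508.6  83.1  46.5] [508.3  83.   46.5]
top 460.2 [311.6 222.9] [312.7 225.3] [488.2 115.7  46.5] [482.6 113.1  46.5]
top 20.7 [329.  202.8] [329.1 202.8] [535.7  75.9  46.5] [535.5  75.8  46.5]
top 20.5 [317.4 199.9] [317.4 199.9] [542.1 103.   46.5] [542.  103.1  46.5]
top 20.8 [305.8 197. ] [305.8 197.1] [548.4 130.3  46.5] [548.2 130.4  46.5]
top 350.4 [337.  225.7] [335.1 218.6] [482.6  56.8  46.5] [498.9  61.2  46.5]
top 108.5 [326.1 194. ] [322.4 195. ] [556.1  83.1  46.5] [553.6  91.6  46.5]
top 178.5 [292.8 204. ] [294.5 209. ] [531.7 160.3  46.5] [520.  156.2  46.5]
side 56.1 [299.  231.5] [301.  230.4] [524.9 193.8  46.5] [522.7 188.3  46.5]
side 6.4 [302.5 212.4] [302.5 212.4] [550.5 132.7  46.5] [550.5 132.6  46.5]
side 93.4 [332.3 218.1] [332.2 219.1] [476.9 117.8  46.5] [475.5 121.   46.5]
side 110.7 [323.2 214.3] [324.3 213. ] [502.6 115.5  46.5] [502.4 110.4  46.5]
side 6.2 [310.2 206.6] [310.2 206.4] [544.4 105.3  46.5] [544.5 104.9  46.5]
side 6.0 [317.7 201. ] [317.7 201. ] [537.8  78.3  46.5] [537.9  78.2  46.5]
side 376.9 [339.1 201.5] [333.2 204.8] [489.3  55.3  46.5] [496.7  73.2  46.5]
side 217.9 [302.3 201.1] [304.8 203.4] [572.1  96.2  46.5] [562.2 101.   46.5]
```

Both views agree to about 2 mm: keys are 28 mm apart, and the disc centre is 55 mm from the middle key. Estimates: axis (489.4, 116.4), middle key (543, 104), yaw -13.1°, selector at 0. Next are the rows for the approach.

```bash
cat >> h.py <<'E'
from scipy.spatial.transform import Rotation as Ro
def toshift(o,target):
    return Ro.from_euler('xyz',o['tool_rot'],degrees=True).inv().apply(np.array(target)-o['tool_pos'])*100
E
python3 - <<'E'
from h import *
o=env.get_obs(); p=o['tool_pos']; N=24
a0,a1=np.arctan2(p[1],p[0]),np.arctan2(.095,.512); r0,r1=np.hypot(*p[:2]),np.hypot(.512,.095)
P=lambda s:np.array([(r0+(r1-r0)*s)*np.cos(a0+(a1-a0)*s),(r0+(r1-r0)*s)*np.sin(a0+(a1-a0)*s),p[2]+(.12-p[2])*s])
for i in range(N):
    y=o['tool_rot'][2]+158.4*i/N
    d=Ro.from_euler('xyz',[180,0,y],degrees=True).inv().apply(P((i+1)/N)-P(i/N))*100
    print(i,d.round(1).tolist())
E
```

```text
0 [3.6, -0.6, 0.4]
1 [3.6, -0.4, 0.4]
2 [3.6, -0.2, 0.4]
3 [3.6, -0.0, 0.4]
4 [3.5, 0.2, 0.4]
5 [3.5, 0.4, 0.4]
6 [3.4, 0.6, 0.4]
7 [3.4, 0.8, 0.4]
8 [3.3, 1.0, 0.4]
9 [3.2, 1.2, 0.4]
10 [3.1, 1.3, 0.4]
11 [3.0, 1.5, 0.4]
12 [2.9, 1.6, 0.4]
13 [2.7, 1.8, 0.4]
14 [2.6, 1.9, 0.4]
15 [2.5, 2.1, 0.4]
16 [2.3, 2.2, 0.4]
17 [2.2, 2.3, 0.4]
18 [2.0, 2.4, 0.4]
19 [1.9, 2.5, 0.4]
20 [1.7, 2.5, 0.4]
21 [1.5, 2.6, 0.4]
22 [1.4, 2.7, 0.4]
23 [1.2, 2.7, 0.4]
```

>>> servo_tool:
  plan:
    - [0,[3.6,-0.6,0.4],[0,0,-6.6]]
    - [0,[3.6,-0.4,0.4],[0,0,-6.6]]
    - [0,[3.6,-0.2,0.4],[0,0,-6.6]]
    - [0,[3.6,0,0.4],[0,0,-6.6]]
    - [0,[3.5,0.2,0.4],[0,0,-6.6]]
    - [0,[3.5,0.4,0.4],[0,0,-6.6]]
    - [0,[3.4,0.6,0.4],[0,0,-6.6]]
    - [0,[3.4,0.8,0.4],[0,0,-6.6]]
    - [0,[3.3,1.0,0.4],[0,0,-6.6]]
    - [0,[3.2,1.2,0.4],[0,0,-6.6]]
    - [0,[3.1,1.3,0.4],[0,0,-6.6]]
    - [0,[3.0,1.5,0.4],[0,0,-6.6]]
    - [0,[2.9,1.6,0.4],[0,0,-6.6]]
    - [0,[2.7,1.8,0.4],[0,0,-6.6]]
    - [0,[2.6,1.9,0.4],[0,0,-6.6]]
    - [0,[2.5,2.1,0.4],[0,0,-6.6]]
  force: 10

```text
time_s: 2.03
tool_pos: [0.538, -0.1354, 0.1541]
tool_rot: [-179.7, 0.6, 133.0]
force: [0.8, -0.2, 0.3]
grip_width: 0.0009
```

Run:
```python
from h import *
o=env.get_obs();print(o['time_s'],o['tool_pos'],o['tool_rot'],o['qpos'].round(0),toshift(o,[.512,.095,.12]),o['force'],o['grip_width'])
```

```text
2.0333 [ 0.53796579 -0.13544727  0.15408163] [-179.68717546    0.62231692  132.99924621] [ 42.  12. -35. 101.   8.  69.  48.] [18.66080888 13.83449963  3.13018524] [ 0.82610385 -0.23093338  0.32595544] 0.0008801343206681519
```

>>> servo_tool:
  plan:
    - [0,[2.3,1.7,0.4],[0,0,-6.1]]
    - [0,[2.1,1.9,0.4],[0,0,-6.1]]
    - [0,[1.9,2.2,0.4],[0,0,-6.1]]
    - [0,[1.7,2.4,0.4],[0,0,-6.1]]
    - [0,[1.4,2.5,0.4],[0,0,-6.1]]
    - [0,[1.2,2.6,0.4],[0,0,-6.1]]
    - [0,[0.9,2.8,0.4],[0,0,-6.1]]
    - [0,[0.6,2.8,0.4],[0,0,-6.1]]
    - [0,[0,0,0],[0,0,0]]

```text
time_s: 2.78
tool_pos: [0.5027, 0.1122, 0.1198]
tool_rot: [-179.4, 0.5, -174.8]
force: [-0.3, 0.9, 0.2]
grip_width: 0.0005
```

```bash
cat > st.py <<'E'
from h import *
import sys
o=env.get_obs();R=Ro.from_euler('xyz',o['tool_rot'],degrees=True)
t=[float(x) for x in sys.argv[1:]]   # x y z yaw (m,deg)
T=Ro.from_euler('xyz',[180,0,t[3]],degrees=True)
print(o['time_s'],o['tool_pos'].round(4),o['tool_rot'].round(1),'q',o['qpos'].round(0),'F',o['force'].round(2))
print('shift cm',toshift(o,t[:3]).round(2),'turn',(R.inv()*T).as_rotvec(degrees=True).round(1))
E
python3 st.py .512 .095 .12 181.9
python3 - <<'E'
from h import *
for n in('top','side'):
    c=cam(n); p=proj(c,env.get_obs()['tool_pos']); print(n,p)
    u,v=p.astype(int); a=c['image'][max(v-50,0):v+50,u-65:u+65]
    globals()[n]=cv2.resize(np.clip(a*1.8,0,255).astype('uint8'),(400,300),interpolation=cv2.INTER_CUBIC)
cv2.imwrite('pics/c2.png',np.hstack([top,side]))
E
```

```text
2.7833 [0.5027 0.1122 0.1198] [-179.4    0.5 -174.8] q [ 30.  11. -50. 108.  10.  64.  71.] F [-0.29  0.85  0.19]
shift cm [-0.77 -1.8   0.01] turn [-0.6  0.5  3.3]
top [312.89949237 214.47516909]
side [324.00375468 188.35418125]
```

View pics/c2.png

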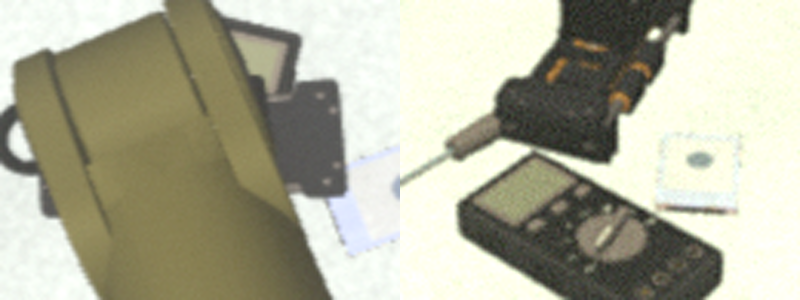

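The top view is blocked by the arm, but the side view shows the hand above the meter. I need a closer look at the fingertip shape in the side view.

Run:
```python
from h import *
c=cam('side'); o=env.get_obs(); R=Ro.from_euler('xyz',o['tool_rot'],degrees=True)
a=c['image'][140:235,270:370]; k=6
a=cv2.resize(np.clip(a*2.2,0,255).astype('uint8'),None,fx=k,fy=k,interpolation=cv2.INTER_CUBIC)
for d,col in(((0,0,0),(0,0,255)),((0,0,-.019),(0,255,0)),((0,0,-.07),(255,0,0)),((.03,0,0),(255,255,0)),((0,.03,0),(255,0,255))):
    p=proj(c,o['tool_pos']+R.apply(d)); cv2.circle(a,tuple(int(x) for x in ((p-[270,140]+.5)*k)),4,col,-1)
cv2.imwrite('pics/c3.png',a)
```

```text
(no output)
```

View pics/c3.png

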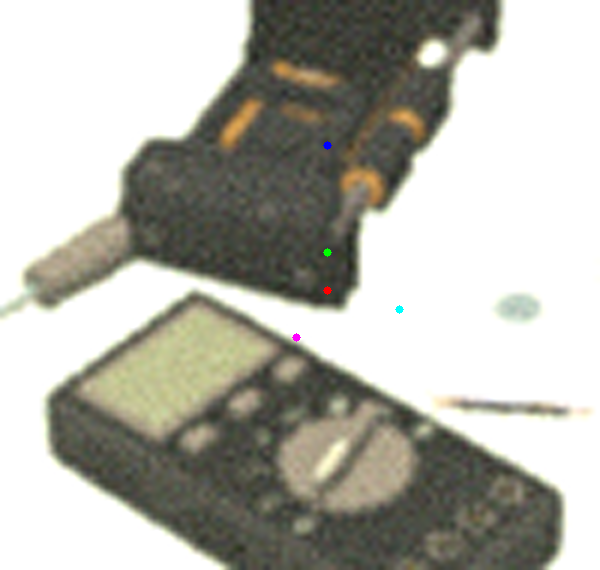

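The body end hides the fingers from the side camera, so I'll go by force and position and raise the hand to look. Correcting the pose, then descending.

>>> servo_tool:
  plan:
    - [0,[-0.8,-1.8,0],[-0.6,0.5,3.3]]
    - [0,[0,0,2.0],[0,0,0]]
    - [0,[0,0,2.0],[0,0,0]]
    - [0,[0,0,1.0],[0,0,0]]
    - [0,[0,0,0],[0,0,0]]

```text
time_s: 3.35
tool_pos: [0.5203, 0.0749, 0.0706]
tool_rot: [-179.6, 0.3, 179.6]
force: [-0.4, -0.5, 0.4]
grip_width: 0.0007
```

```bash
python3 st.py .512 .095 .05 181.9
```

```text
3.35 [0.5203 0.0749 0.0706] [-179.6    0.3  179.6] q [ 30.  16. -47. 110.  14.  60.  67.] F [-0.43 -0.49  0.36]
shift cm [0.86 2.02 2.04] turn [-0.4  0.3 -2.3]
```

>>> servo_tool:
  plan:
    - [0,[0.3,0.7,0.4],[-0.2,0.1,-0.8]]
    - [0,[0.2,0.5,0.3],[0,0,-0.5]]
    - [0,[0,0,0],[0,0,0]]

```text
time_s: 3.6
tool_pos: [0.5161, 0.0848, 0.0637]
tool_rot: [-179.8, 0.2, -179.4]
force: [-0.5, 0.1, 0.3]
grip_width: 0.0003
```

```bash
python3 st.py .512 .095 .05 181.9; python3 st.py .512 .095 .05 181.9
```

```text
3.6 [0.5161 0.0848 0.0637] [-179.8    0.2 -179.4] q [ 30.  17. -47. 110.  14.  59.  67.] F [-0.54  0.15  0.32]
shift cm [0.41 1.03 1.36] turn [-0.2  0.2 -1.3]
3.6 [0.5161 0.0848 0.0637] [-179.8    0.2 -179.4] q [ 30.  17. -47. 110.  14.  59.  67.] F [-0.54  0.15  0.32]
shift cm [0.41 1.03 1.36] turn [-0.2  0.2 -1.3]
```

>>> servo_tool:
  plan:
    - [0,[0.2,0.6,0.3],[-0.1,0.1,-0.7]]
    - [0,[0.2,0.4,0.4],[0,0,-0.5]]
    - [0,[0,0,0.4],[0,0,0]]
    - [0,[0,0,0.2],[0,0,0]]
    - [0,[0,0,0],[0,0,0]]
    - [0,[0,0,0],[0,0,0]]

```text
time_s: 4.1
tool_pos: [0.5125, 0.0978, 0.0514]
tool_rot: [-179.9, 0.3, -177.8]
force: [0.2, 0.8, -1.0]
grip_width: 0.0002
```

```bash
python3 st.py .512 .095 .05 181.9
```

```text
4.1 [0.5125 0.0978 0.0514] [-179.9    0.3 -177.8] q [ 28.  17. -47. 111.  15.  58.  66.] F [ 0.18  0.8  -0.98]
shift cm [ 0.06 -0.28  0.14] turn [-0.1  0.3  0.3]
```

>>> servo_tool:
  plan:
    - [0,[0.2,-0.2,0.1],[0,0.3,0.3]]
    - [0,[0.2,0,0],[0,0,0]]
    - [0,[0.2,0,0],[0,0,0]]
    - [0,[0,0,0],[0,0,0]]

```text
time_s: 4.43
tool_pos: [0.5067, 0.0951, 0.0506]
tool_rot: [-179.9, 0.1, -178.2]
force: [0.1, 0.8, -0.3]
grip_width: 0.0003
```

```bash
cat >> st.py <<'E'
# bar-frame report: axis in tool frame (x,y mm), finger-face angle relative to off
A=np.array([.4894,.1164,.05]); print('axis in tool mm',(toshift(o,A)*10).round(1),'q_face',round((181.9-o['tool_rot'][2])%360,1),'Ftool',R.inv().apply(o['force']).round(2))
def goal(q,c=14,r=22):
    y=np.radians(181.9-q); x=np.array([np.cos(y),np.sin(y),0]);yy=np.array([np.sin(y),-np.cos(y),0])
    return A-x*c/1000-yy*r/1000
if len(t)>4:
    for q in t[4:]: print(q,'rel shift cm',toshift(o,goal(q)).round(2),'turn z',round((q-(181.9-o['tool_rot'][2])+180)%360-180,1))
E
python3 st.py .512 .095 .05 181.9 0 15
```

```text
4.4333 [0.5067 0.0951 0.0506] [-1.799e+02  1.000e-01 -1.782e+02] q [ 29.  17. -47. 112.  15.  58.  66.] F [ 0.07  0.76 -0.27]
shift cm [-0.53 -0.03  0.06] turn [-0.1  0.1 -0.1]
axis in tool mm [16.7 21.8  0.6] q_face 0.1 Ftool [-0.09  0.76  0.27]
0.0 rel shift cm [ 0.26 -0.02  0.06] turn z -0.1
15.0 rel shift cm [ 0.88 -0.3   0.06] turn z 14.9
```

>>> servo_tool:
  plan:
    - [0,[0.15,0,0],[0,0,0]]
    - [0,[0.15,0,0],[0,0,0]]
    - [0,[0.12,-0.07,0],[0,0,3]]
    - [0,[0.12,-0.07,0],[0,0,3]]
    - [0,[0.12,-0.07,0],[0,0,3]]

```text
time_s: 4.85
tool_pos: [0.5037, 0.0928, 0.0518]
tool_rot: [180.0, 0.6, 172.4]
force: [2.7, 0.4, -1.9]
grip_width: 0.0006
```

```bash
python3 st.py .512 .095 .05 181.9 10 20 30
```

```text
4.85 [0.5037 0.0928 0.0518] [180.    0.6 172.4] q [ 28.  16. -46. 113.  14.  57.  58.] F [ 2.69  0.42 -1.89]
shift cm [-0.79  0.33  0.18] turn [-0.   0.6 -9.5]
axis in tool mm [17.3 21.5  1.6] q_face 9.5 Ftool [-2.59  0.77  1.91]
10.0 rel shift cm [ 0.35 -0.06  0.17] turn z 0.5
20.0 rel shift cm [ 0.76 -0.27  0.17] turn z 10.5
30.0 rel shift cm [ 1.19 -0.4   0.16] turn z 20.5
```

>>> servo_tool:
  plan:
    - [0,[0.25,-0.06,0.15],[0,0.3,0]]
    - [0,[0.25,-0.06,0.05],[0,0.3,1]]
    - [0,[0.25,-0.06,0],[0,0,2]]
    - [0,[0.2,-0.07,0],[0,0,2]]

```text
time_s: 5.18
tool_pos: [0.495, 0.0915, 0.0506]
tool_rot: [179.9, 0.1, 167.2]
force: [2.0, 0.2, -0.5]
grip_width: 0.0003
```

```bash
python3 st.py .512 .095 .05 181.9 10 20 30
```

```text
5.1833 [0.495  0.0915 0.0506] [1.799e+02 1.000e-01 1.672e+02] q [ 28.  15. -46. 113.  12.  57.  54.] F [ 1.98  0.2  -0.51]
shift cm [-1.59  0.71  0.06] turn [  0.1   0.1 -14.7]
axis in tool mm [10.9 23.   0.6] q_face 14.7 Ftool [-1.88  0.63  0.52]
10.0 rel shift cm [-0.48  0.22  0.06] turn z -4.7
20.0 rel shift cm [-0.1  -0.02  0.06] turn z 5.3
30.0 rel shift cm [ 0.32 -0.19  0.06] turn z 15.3
```

>>> servo_tool:
  plan:
    - [0,[0.05,-0.1,0],[0,0,4]]
    - [0,[0.1,-0.1,0],[0,0,4]]
    - [0,[0.16,-0.1,0],[0,0,4]]
    - [0,[0.18,-0.1,0],[0,0,4]]
    - [0,[0.18,-0.1,0],[0,0,4]]
    - [0,[0.18,-0.1,0],[0,0,4]]
    - [0,[0.18,-0.1,0],[0,0,4]]
    - [0,[0,0,0],[0,0,0]]

```text
time_s: 5.85
tool_pos: [0.4795, 0.0892, 0.05]
tool_rot: [-179.9, -0.2, 138.1]
force: [1.0, -1.2, -0.5]
grip_width: 0.0004
```

```bash
python3 st.py .512 .095 .05 181.9 45 50 60
python3 - <<'E'
from h import *
c=cam('side'); a=c['image'][150:260,270:400]
cv2.imwrite('pics/c4.png',cv2.resize(np.clip(a*2.2,0,255).astype('uint8'),None,fx=5,fy=5,interpolation=cv2.INTER_CUBIC))
E
```

```text
5.85 [0.4795 0.0892 0.05  ] [-179.9   -0.2  138.1] q [ 25.  12. -42. 115.  10.  56.  27.] F [ 0.97 -1.22 -0.51]
shift cm [-2.03  2.6  -0.01] turn [ -0.   -0.2 -43.8]
axis in tool mm [10.8 26.8 -0. ] q_face 43.8 Ftool [-1.54 -0.26  0.51]
45.0 rel shift cm [-0.27  0.45 -0.  ] turn z 1.2
50.0 rel shift cm [-0.07  0.34 -0.  ] turn z 6.2
60.0 rel shift cm [ 0.35  0.18 -0.  ] turn z 16.2
```

View pics/c4.png

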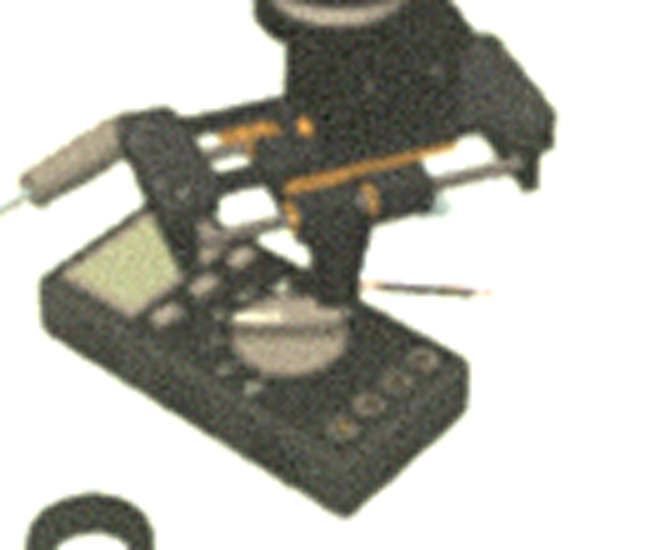

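The side view now shows the fingertip at (345,285) behind the tail, and the bar from nose (235,318) to tail (345,330) in crop pixels. Converting that to an angle.

```bash
cat >> h.py <<'E'
def ang(pts,f,x0,y0):
    c=cam('side'); P=[ray(c,u/f+x0-.5,v/f+y0-.5,.058) for u,v in pts]
    d=P[0]-P[1]; w=np.degrees(np.arctan2(d[1],d[0])); print('nose',P[0].round(4),'tail',P[1].round(4),'len',np.linalg.norm(d).round(4),'q',(105-13.1-w)%360)
def keys():
    c=cam('side'); s=np.mean([cam('side')['image'].astype(float) for _ in range(2)],0)
    for o in blobs(s,(295,195,352,235),62):
        if 4<o[0]<9: print('key?',np.round(o[1],1),ray(c,*o[1],.0465).round(4))
E
python3 -c "
from h import *
ang([(233,316),(346,327)],5,270,150); keys()"
```

```text
nose [0.5143 0.1295 0.058 ] tail [0.4629 0.1118 0.058 ] len 0.0544 q 72.91536485941374
key? [302.5 212.4] [0.5505 0.1328 0.0465]
key? [310.2 206.5] [0.5442 0.1051 0.0465]
key? [317.6 201. ] [0.5381 0.0784 0.0465]
```

>>> servo_tool:
  plan:
    - [0,[0.05,0.05,0],[0,0,4]]
    - [0,[0.08,0.05,0],[0,0,4]]
    - [0,[0.1,0.03,0],[0,0,4]]
    - [0,[0.12,0.02,0],[0,0,4]]
    - [0,[0.2,-0.06,0],[0,0,4]]
    - [0,[0.2,-0.06,0],[0,0,4]]
    - [0,[0.2,-0.06,0],[0,0,4]]
    - [0,[0,0,0],[0,0,0]]

```text
time_s: 6.77
tool_pos: [0.4725, 0.0918, 0.0492]
tool_rot: [-179.3, 0.1, 109.1]
force: [1.0, -0.2, -0.2]
grip_width: 0.0005
```

```bash
python3 st.py .512 .095 .05 181.9 75 85 90
```

```text
6.7667 [0.4725 0.0918 0.0492] [-1.793e+02  1.000e-01  1.091e+02] q [ 22.  11. -38. 116.   8.  56.  -2.] F [ 1.   -0.21 -0.19]
shift cm [-0.99  3.84 -0.13] turn [ -0.7  -0.3 -72.7]
axis in tool mm [17.7 24.  -1.1] q_face 72.8 Ftool [-0.53  0.88  0.18]
75.0 rel shift cm [ 0.46  0.15 -0.08] turn z 2.2
85.0 rel shift cm [ 0.87 -0.04 -0.08] turn z 12.2
90.0 rel shift cm [ 1.08 -0.11 -0.08] turn z 17.2
```

>>> servo_tool:
  plan:
    - [0,[0.22,0.02,0],[-0.3,-0.1,1]]
    - [0,[0.22,0.02,0],[-0.3,-0.1,2]]
    - [0,[0.22,0,0],[0,0,2]]
    - [0,[0.2,0,0],[0,0,3]]
    - [0,[0.1,0,0],[0,0,3]]
    - [0,[0,0,0],[0,0,0]]

```text
time_s: 7.27
tool_pos: [0.4677, 0.1001, 0.0481]
tool_rot: [-179.7, 0.5, 98.2]
force: [0.2, -1.8, 1.2]
grip_width: 0.0006
```

```bash
python3 st.py .512 .095 .05 181.9 75 85 90
python3 - <<'E'
from h import *
c=cam('side'); a=c['image'][150:260,270:400]
cv2.imwrite('pics/c5.png',cv2.resize(np.clip(a*2.2,0,255).astype('uint8'),None,fx=5,fy=5,interpolation=cv2.INTER_CUBIC))
keys()
E
```

```text
7.2667 [0.4677 0.1001 0.0481] [-179.7    0.5   98.2] q [ 20.  10. -38. 117.   8.  56. -14.] F [ 0.2  -1.77  1.25]
shift cm [-1.14  4.31 -0.2 ] turn [ -0.6   0.2 -83.7]
axis in tool mm [13.  23.8 -2.1] q_face 83.7 Ftool [-1.79 -0.06 -1.23]
75.0 rel shift cm [-0.41  0.42 -0.19] turn z -8.7
85.0 rel shift cm [-0.05  0.15 -0.19] turn z 1.3
90.0 rel shift cm [ 0.15  0.04 -0.19] turn z 6.3
key? [302.5 212.4] [0.5505 0.1327 0.0465]
key? [310.3 206.5] [0.5443 0.105  0.0465]
key? [317.7 200.9] [0.538  0.0778 0.0465]
key? [318.2 195.5] [0.5468 0.0589 0.0465]
```

View pics/c5.png

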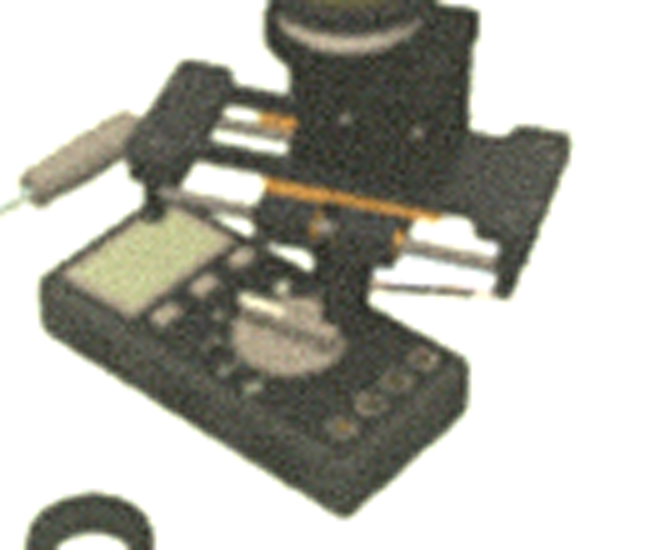

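The bar now runs from nose (240,299) to tail (337,347), with the fingertip on the tail's right side. The keys have not moved, so the meter is still in place.

```bash
python3 -c "
from h import *
ang([(240,298),(337,346)],5,270,150)"; python3 st.py .512 .095 .05 181.9 100 115
```

```text
nose [0.5175 0.1166 0.058 ] tail [0.4608 0.1256 0.058 ] len 0.0574 q 100.93538878869462
7.5167 [0.4678 0.1001 0.0481] [-179.7    0.4   98.3] q [ 20.  10. -38. 117.   8.  56. -14.] F [-0.71 -1.6   0.49]
shift cm [-1.14  4.3  -0.2 ] turn [ -0.6   0.1 -83.6]
axis in tool mm [13.  23.7 -2.1] q_face 83.6 Ftool [-1.48 -0.93 -0.48]
100.0 rel shift cm [ 0.58 -0.13 -0.19] turn z 16.4
115.0 rel shift cm [ 1.25 -0.24 -0.2 ] turn z 31.4
```

>>> servo_tool:
  plan:
    - [0,[0.1,0,-0.1],[-0.3,0,4]]
    - [0,[0.2,-0.04,-0.1],[-0.3,0,4]]
    - [0,[0.22,-0.04,0],[0,0,4]]
    - [0,[0.22,-0.04,0],[0,0,4]]
    - [0,[0.22,-0.04,0],[0,0,4]]
    - [0,[0.2,-0.04,0],[0,0,3]]
    - [0,[0,0,0],[0,0,0]]

```text
time_s: 8.1
tool_pos: [0.4631, 0.1115, 0.0479]
tool_rot: [179.9, 0.4, 74.5]
force: [0.2, -1.0, 0.7]
grip_width: 0.0001
```

```bash
python3 st.py .512 .095 .05 181.9 100 113
```

```text
8.1 [0.4631 0.1115 0.0479] [179.9   0.4  74.5] q [ 17.  10. -36. 117.   7.  55. -38.] F [ 0.21 -1.02  0.72]
shift cm [-0.28  5.15 -0.2 ] turn [  -0.3    0.4 -107.4]
axis in tool mm [11.8 24.  -2.2] q_face 107.4 Ftool [-0.93  0.48 -0.71]
100.0 rel shift cm [-0.49  0.4  -0.21] turn z -7.4
113.0 rel shift cm [-0.    0.08 -0.21] turn z 5.6
```

Run:
```python
from h import *
c=cam('side'); a=c['image'][180:240,290:370]
cv2.imwrite('pics/c6.png',cv2.resize(np.clip(a*2.2,0,255).astype('uint8'),None,fx=8,fy=8,interpolation=cv2.INTER_CUBIC))
keys()
for q in (90,105,120,150): # where nose/tail would project
    w=np.radians(105-13.1-q); A=np.array([.4894,.1164,.058]); d=np.array([np.cos(w),np.sin(w),0])
    print(q,((proj(c,A+.027*d)-[290,180]+.5)*8).round(0),((proj(c,A-.026*d)-[290,180]+.5)*8).round(0))
```

```text
key? [302.6 212.4] [0.5503 0.1327 0.0465]
key? [310.2 206.5] [0.5443 0.1051 0.0465]
key? [317.6 200.9] [0.538  0.0781 0.0465]
key? [328.4 200.6] [0.5146 0.0648 0.0465]
90 [226. 239.] [386. 290.]
105 [239. 226.] [374. 303.]
120 [256. 216.] [357. 314.]
150 [300. 206.] [314. 324.]
```

View pics/c6.png

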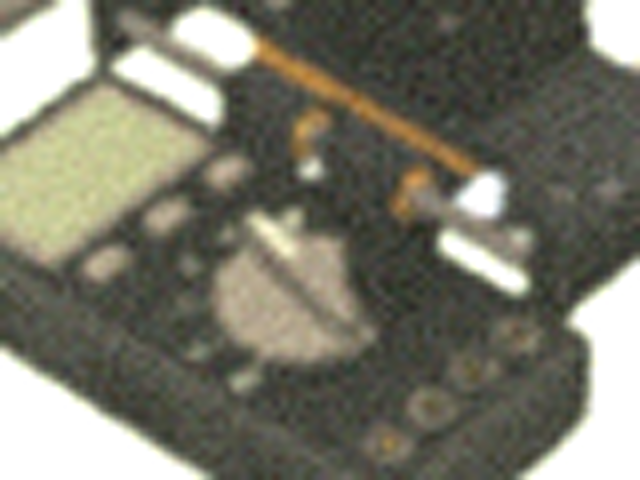

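The bar (nose 250,215; tail about 360,335) matches 120° (predicted nose 256,216), so that is four clicks, with the keys still in place. Now the fifth.

>>> servo_tool:
  plan:
    - [0,[0.1,0,-0.1],[0,0,5]]
    - [0,[0.2,-0.04,-0.1],[0,0.2,5]]
    - [0,[0.22,-0.04,-0.1],[0,0,4]]
    - [0,[0.22,-0.04,0],[0,0,4]]
    - [0,[0.22,-0.04,0],[0,0,4]]
    - [0,[0.2,-0.04,0],[0,0,4]]
    - [0,[0,0,0],[0,0,0]]

```text
time_s: 8.88
tool_pos: [0.4616, 0.1173, 0.0484]
tool_rot: [-179.9, 0.9, 47.6]
force: [0.2, -1.5, 0.1]
grip_width: 0.0004
```

```bash
python3 st.py .512 .095 .05 181.9 135 143
```

```text
8.8833 [0.4616 0.1173 0.0484] [-179.9    0.9   47.6] q [ 14.  10. -33. 117.   7.  56. -66.] F [ 0.2  -1.53  0.08]
shift cm [ 1.75  5.22 -0.19] turn [  -1.1    0.3 -134.3]
axis in tool mm [18.  21.1 -1.9] q_face 134.3 Ftool [-1.    1.18 -0.06]
135.0 rel shift cm [ 0.43 -0.1  -0.16] turn z 0.7
143.0 rel shift cm [ 0.75 -0.27 -0.17] turn z 8.7
```

>>> servo_tool:
  plan:
    - [0,[0.22,-0.05,-0.1],[0,0.2,1]]
    - [0,[0.22,-0.05,0],[0,0,2]]
    - [0,[0.22,-0.05,0],[0,0,2]]
    - [0,[0.15,-0.05,0],[0,0,2]]
    - [0,[0,0,0],[0,0,0]]

```text
time_s: 9.3
tool_pos: [0.4645, 0.1243, 0.0486]
tool_rot: [-179.9, 0.8, 40.7]
force: [0.9, 0.2, -0.1]
grip_width: 0.0003
```

```bash
python3 st.py .512 .095 .05 181.9 135 143
```

```text
9.3 [0.4645 0.1243 0.0486] [-179.9    0.8   40.7] q [ 12.  10. -33. 116.   7.  56. -73.] F [ 0.86  0.23 -0.11]
shift cm [ 1.69  5.32 -0.17] turn [  -1.     0.2 -141.2]
axis in tool mm [13.7 22.2 -1.6] q_face 141.2 Ftool [0.8  0.39 0.1 ]
135.0 rel shift cm [-0.26  0.18 -0.14] turn z -6.2
143.0 rel shift cm [ 0.04 -0.02 -0.14] turn z 1.8
```

Position reads about 142° and the push force has dropped, which fits the bar snapping ahead. I'll back off, rise and look.

>>> servo_tool:
  plan:
    - [0,[-0.3,0,0],[0,0,0]]
    - [0,[-0.4,0,0],[0,-0.5,0]]
    - [0,[-0.3,0,-0.5],[0,0,0]]
    - [0,[0,0,-1.5],[0,0,0]]
    - [0,[0,0,-1.5],[0,0,0]]
    - [0,[0,0,-1],[0,0,0]]
    - [0,[0,0,0],[0,0,0]]

```text
time_s: 9.88
tool_pos: [0.456, 0.1175, 0.0961]
tool_rot: [-179.8, 1.4, 41.2]
force: [-0.0, 0.2, -0.2]
grip_width: 0.0002
```

```bash
python3 st.py .543 .104 .08 76.9
python3 - <<'E'
from h import *
c=cam('side'); a=c['image'][180:240,290:370]
cv2.imwrite('pics/c7.png',cv2.resize(np.clip(a*2.2,0,255).astype('uint8'),None,fx=8,fy=8,interpolation=cv2.INTER_CUBIC))
keys()
E
```

```text
9.8833 [0.456  0.1175 0.0961] [-179.8    1.4   41.2] q [ 14.   6. -33. 114.   4.  62. -70.] F [-0.03  0.18 -0.18]
shift cm [5.7  6.75 1.45] turn [ -0.6   1.2 -35.7]
axis in tool mm [25.5 23.  45.4] q_face 140.7 Ftool [ 0.1  -0.16  0.18]
key? [302.6 212.4] [0.5504 0.1327 0.0465]
key? [310.2 206.6] [0.5443 0.1055 0.0465]
key? [317.6 201. ] [0.5379 0.0783 0.0465]
```

View pics/c7.png

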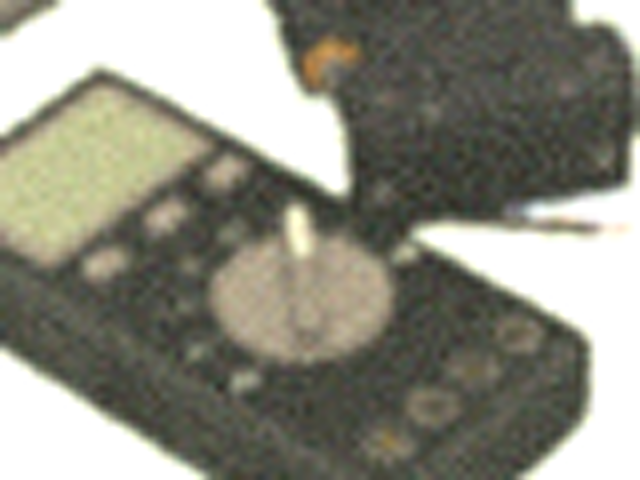

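The nose at (296,210) matches the 150° prediction (300,206), so it is home on the diode mark with the meter unmoved. Next I move over the middle key at a safe height.

>>> servo_tool:
  plan:
    - [0,[0.9,1.1,0],[0,0,-6]]
    - [0,[0.8,1.2,0],[0,0.5,-6]]
    - [0,[0.7,1.3,0],[0,0.3,-6]]
    - [0,[0.5,1.3,0],[0,0,-6]]
    - [0,[0.3,1.2,0],[0,0,-5]]
    - [0,[0,0,0],[0,0,0]]
    - [0,[0,0,0],[0,0,0]]

```text
time_s: 10.67
tool_pos: [0.5204, 0.1051, 0.085]
tool_rot: [-178.5, 0.6, 71.6]
force: [0.3, 0.8, 0.8]
grip_width: 0.0005
```

```bash
python3 st.py .543 .104 .06 76.9
```

```text
10.6667 [0.5204 0.1051 0.085 ] [-178.5    0.6   71.6] q [ 16.  15. -34. 107.   9.  63. -40.] F [0.27 0.78 0.77]
shift cm [0.63 2.24 2.44] turn [-1.5  0.6 -5.3]
axis in tool mm [  1.3 -32.1  35.8] q_face 110.3 Ftool [ 0.82 -0.01 -0.77]
```

>>> servo_tool:
  plan:
    - [0,[0.2,0.6,0],[-0.8,0.3,-2.5]]
    - [0,[0.2,0.6,0],[-0.6,0.2,-2.5]]
    - [0,[0.1,0.6,0],[0,0,0]]
    - [0,[0.1,0.3,0.5],[0,0,0]]
    - [0,[0,0,0.8],[0,0,0]]
    - [0,[0,0,0],[0,0,0]]
    - [0,[0,0,0],[0,0,0]]

```text
time_s: 11.25
tool_pos: [0.5371, 0.106, 0.0672]
tool_rot: [-179.5, 0.3, 76.1]
force: [-0.2, -0.0, 0.5]
grip_width: 0.0009
```

```bash
python3 st.py .543 .104 .054 76.9
```

```text
11.25 [0.5371 0.106  0.0672] [-179.5    0.3   76.1] q [ 16.  17. -34. 106.  11.  60. -36.] F [-0.15 -0.04  0.53]
shift cm [-0.05  0.63  1.31] turn [-0.5  0.2 -0.8]
axis in tool mm [ -1.3 -48.7  17.6] q_face 105.8 Ftool [-0.08 -0.14 -0.53]
```

>>> servo_tool:
  plan:
    - [0,[0,0.4,0.4],[-0.4,0.2,-0.6]]
    - [0,[0,0.3,0.4],[0,0,0]]
    - [0,[0,0,0.4],[0,0,0]]
    - [0,[0,0,0],[0,0,0]]
    - [0,[0,0,0],[0,0,0]]

```text
time_s: 11.67
tool_pos: [0.5436, 0.1042, 0.0532]
tool_rot: [-179.8, 0.1, 76.7]
force: [-0.5, 0.3, 0.1]
grip_width: 0.0004
```

```bash
python3 st.py .543 .104 .049 76.9
python3 - <<'E'
from h import *
c=cam('side'); a=c['image'][170:235,270:350]
cv2.imwrite('pics/c8.png',cv2.resize(np.clip(a*2.2,0,255).astype('uint8'),None,fx=8,fy=8,interpolation=cv2.INTER_CUBIC))
E
```

```text
11.6667 [0.5436 0.1042 0.0532] [-1.798e+02  1.000e-01  7.670e+01] q [ 16.  19. -33. 107.  12.  59. -36.] F [-0.53  0.29  0.06]
shift cm [-0.03 -0.05  0.42] turn [-0.2  0.1 -0.2]
axis in tool mm [ -0.6 -55.5   3.4] q_face 105.2 Ftool [ 0.16 -0.58 -0.06]
```

View pics/c8.png

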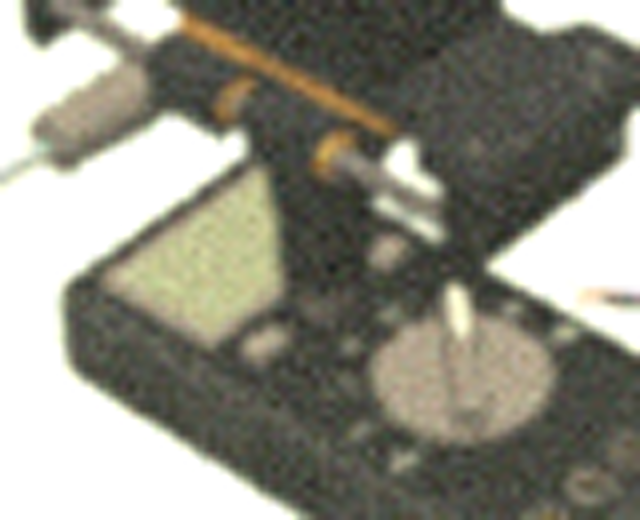

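The fingertip at (325,285) covers the middle key, and the left (265,340) and right (388,250) keys are clear. Pressing.

>>> servo_tool:
  plan:
    - [0,[0,0,0.35],[0,0,0]]
    - [0,[0,0,0.25],[0,0,0]]
    - [0,[0,0,0.2],[0,0,0]]
    - [0,[0,0,0.2],[0,0,0]]

```text
time_s: 12.05
tool_pos: [0.5441, 0.1043, 0.0437]
tool_rot: [-179.9, 0.1, 76.7]
force: [-3.3, -1.6, 11.6]
grip_width: 0.0007
```

```bash
python3 st.py .543 .104 .0438 76.9
```

```text
12.05 [0.5441 0.1043 0.0437] [-1.799e+02  1.000e-01  7.670e+01] q [ 15.  19. -33. 107.  12.  57. -37.] F [-3.3  -1.63 11.64]
shift cm [-0.05 -0.1  -0.01] turn [-0.1  0.1 -0.2]
axis in tool mm [ -0.9 -56.   -6.2] q_face 105.2 Ftool [ -2.36  -2.86 -11.64]
```

The key is fully down (tip at z = 43.7 mm). Lifting straight up and away.

>>> servo_tool:
  plan:
    - [0,[0,0,-0.3],[0,0,0]]
    - [0,[0,0,-0.5],[0,0,0]]
    - [0,[0,0,-1.5],[0,0,0]]
    - [0,[0,0,-2.5],[0,0,0]]
    - [0,[0,0,-3],[0,0,0]]
    - [0,[0,0,-3],[0,0,0]]
    - [0,[0,0,-2],[0,0,0]]
    - [0,[0,-2,-1],[0,0,0]]
    - [0,[0,-3,0],[0,0,0]]
    - [0,[0,-2,0],[0,0,0]]
    - [0,[0,0,0],[0,0,0]]
    - [0,[0,0,0],[0,0,0]]

```text
time_s: 13.05
tool_pos: [0.4744, 0.1216, 0.19]
tool_rot: [180.0, -0.0, 76.7]
force: [-0.3, -0.6, 0.4]
grip_width: 0.0004
```

```bash
python3 st.py .543 .104 .2 76.9
python3 - <<'E'
from h import *
keys()
c=cam('side'); a=c['image'][150:290,240:400]
cv2.imwrite('pics/c9.png',cv2.resize(np.clip(a*2.,0,255).astype('uint8'),None,fx=4,fy=4,interpolation=cv2.INTER_CUBIC))
E
```

```text
13.05 [0.4744 0.1216 0.19  ] [180.   -0.   76.7] q [ 19.   1. -36. 107.   1.  72. -31.] F [-0.26 -0.58  0.41]
shift cm [-0.13  7.08 -0.99] turn [ 0.  -0.  -0.2]
axis in tool mm [ -1.7  15.7 140.1] q_face 105.2 Ftool [-0.62 -0.12 -0.41]
key? [302.5 212.4] [0.5504 0.1327 0.0465]
key? [310.2 206.5] [0.5444 0.1053 0.0465]
key? [317.7 200.9] [0.5378 0.078  0.0465]
```

View pics/c9.png

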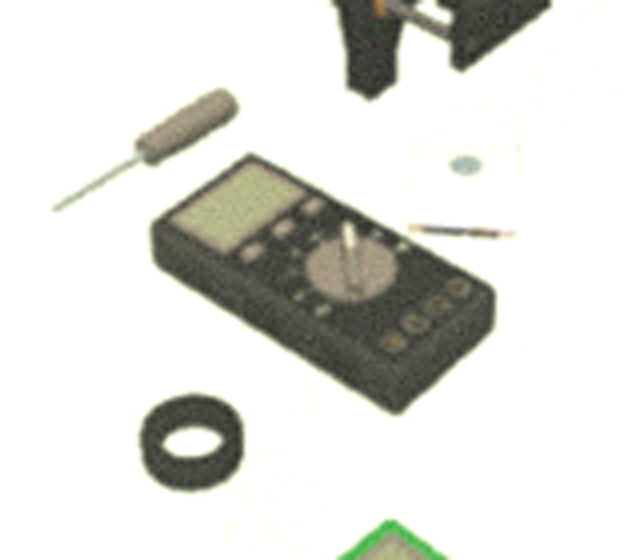

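The hand is clear, the nose (349,228) is on the diode mark, and the keys are back up. The meter, tape, drive and screwdriver have not moved, so I'm handing in.

```bash
python3 -c "
from cell import env
print(env.sign_off())"
```

```text
the job is handed in; nothing more can be done
None
```

I turned the black meter's selector from off through five clicks to the diode mark. I then pressed only the middle key to its stop, lifted the hand clear and handed the job in at about 13 s.

**Selector:** I pushed the bar's tail with the shut fingertips, at 1–3 N wherever I read the force. After backing off, the nose was within a pixel of where the diode click should show. It was still there after the key press.

**Key:** The tip reached z = 43.7 mm, which is about full travel. The force there was 11.6 N down, more than the 4 N the key needs, with about 3.7 N sideways. The tip stayed clear of the left and right keys.

**Meter and other things:** The three key positions came out the same before and after to within about 0.5 mm, so the meter did not shift. In the last picture, the tape, drive and screwdriver looked untouched.

**Checks that disagreed:**
- Two angles read by eye partway came out 11–13° high. Comparing with predicted positions from the next click on settled the count.
- The two cameras differed by about 2 mm on the key's position, so I used the mean.

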